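# Flatten the whetstone with the lapping block

### The job

Flatten the orange-red whetstone: take the dark grey lapping block by its wooden handle, set it flat, centred and lengthwise on the stone's brass-knob end, press until the stone has sunk about half way into its soft cushion (about 10 N), and in one slow, straight pass slide it along the stone to the plain end under that same steady pressure. Then lift it off, set it down flat in the middle of the cork mat without dropping it, and let go. Leave the white block with the blue handle where it is.

Things in the scene. Friction and masses are not known exactly. Their poses are not given: they have to be found in the camera images.
- lapping_block: Block to use: loose, about 0.3 kg, lying flat on the counter. Dark grey flat base 80 x 50 x 16 mm with a pale wooden handle bar 66 x 24 mm, rising from 16 to 48 mm above the underside; grasp the bar across its 24 mm. Origin: centre of the flat underside (lapping face). x: along the 80 mm and the bar; z: up. A half turn makes no difference.
- whetstone: Orange-red stone 200 x 70 x 30 mm in a fixed black holder (250 x 84, jaws 40 high). Origin: centre of its underside, 30 mm above the counter unloaded (top face at 60). x: along its length, from the brass-knob end (-) to the plain end (+); z up. Pressed, it sinks level on a cushion: 1 mm per 1.2 N beyond the first 1 N, hard stop at 14 mm (18 N); 7 mm is about 9 N. It springs back.
- rest_mat: Cork mat, 130 x 90 x 6 mm, fixed flat on the counter: where the dark block is put down at the end. Origin: centre of its underside; top face 6 mm above. x: along the 130 mm; z: up.
- white_block: The other lapping block, not to be used or moved: same shape and size as the dark one, but with a white base and a blue handle. Origin: centre of its underside; x along its 80 mm length; z up. Stands loose on the counter.
Things that resemble listed ones, but are neither listed nor needed, are in the scene too. Of the things like the rest_mat, leave any that is pink; of the rest the smaller one is meant.

How it is judged (in metres and radians):
On the way, in this order (a step that is already met when the one before it is completed fails the run):
1. the dark block is pressed flat and lengthwise on the orange-red stone at its brass-knob end, with more than 5 N (x of lapping_block in the frame of whetstone between -0.09 and -0.04 m and y of lapping_block in the frame of whetstone between -0.018 and 0.018 m and angle between the x axis of lapping_block and the x axis of whetstone, either way round below 0.26 rad and angle between lapping_block's own z axis and vertical below 0.17 rad and contact force between lapping_block and whetstone above 5 N), for 0.2 s.
2. still pressed, it has slid on to just before the middle (x of lapping_block in the frame of whetstone between -0.04 and -0.014 m and y of lapping_block in the frame of whetstone between -0.018 and 0.018 m and angle between the x axis of lapping_block and the x axis of whetstone, either way round below 0.26 rad and angle between lapping_block's own z axis and vertical below 0.17 rad and contact force between lapping_block and whetstone above 5 N), for 0.08 s.
3. still pressed, it crosses the middle of the stone (x of lapping_block in the frame of whetstone between -0.013 and 0.013 m and y of lapping_block in the frame of whetstone between -0.018 and 0.018 m and angle between the x axis of lapping_block and the x axis of whetstone, either way round below 0.26 rad and angle between lapping_block's own z axis and vertical below 0.17 rad and contact force between lapping_block and whetstone above 5 N), for 0.08 s.
4. still pressed, it has slid past the middle (x of lapping_block in the frame of whetstone between 0.014 and 0.04 m and y of lapping_block in the frame of whetstone between -0.018 and 0.018 m and angle between the x axis of lapping_block and the x axis of whetstone, either way round below 0.26 rad and angle between lapping_block's own z axis and vertical below 0.17 rad and contact force between lapping_block and whetstone above 5 N), for 0.08 s.
5. still pressed, it has reached the plain end of the stone (x of lapping_block in the frame of whetstone between 0.041 and 0.09 m and y of lapping_block in the frame of whetstone between -0.018 and 0.018 m and angle between the x axis of lapping_block and the x axis of whetstone, either way round below 0.26 rad and angle between lapping_block's own z axis and vertical below 0.17 rad and contact force between lapping_block and whetstone above 5 N), for 0.1 s.
At the end, for the whole second after the job is handed in: The dark block stands flat (within 6 degrees) and at rest on the cork mat, its centre within 25 mm of the mat's centre, released, and the white block is within 20 mm of where it started (horizontal distance between lapping_block and rest_mat below 0.025 m and angle between lapping_block's own z axis and vertical below 0.1 rad and contact force between lapping_block and rest_mat above 0.5 N and linear speed of lapping_block below 0.02 m/s and distance of white_block from where it was at the start of the episode below 0.02 m); the robot touches nothing.
It fails at once if the stone is pressed with more than 25 N (hard against its stop) (contact force between lapping_block and whetstone above 25 N).
It fails at once if the dark block is dropped on the cork mat (it comes down on it faster than 0.4 m/s) (horizontal distance between lapping_block and rest_mat below 0.06 m and z of lapping_block in the frame of rest_mat below 0.02 m and linear speed of lapping_block above 0.4 m/s).
It fails at once if the white block is moved by more than 20 mm (distance of white_block from where it was at the start of the episode above 0.02 m).
It also fails if it takes over 53 s, if anything falls off the work surface, if the arm or the gripper's body presses on something with over 40 N, if the wrist force passes 120 N, or if a joint passes its speed limit or range.

### The arm

A 6-joint arm with a two-finger parallel gripper is mounted at the origin on the work surface. World frame = base frame: x ahead of the robot, y to its left, z up, the work surface at z = 0. Lengths are in mm, angles in rad, forces in N, time in s.
With the tool pointing down it reaches from about 300 to 950 mm from the base axis. Payload 3.1 kg.
Tool frame: the origin (TCP) lies midway between the tips of the shut fingers; the grasp point (between the pads) lies 19 mm behind it; z points along the fingers, y is the line along which they close (so a half turn about z gives the same grasp; the last joint's range is limited). The gripper opens to 85 mm and grips with 20 to 120 N. Pads are 22 mm wide; open, the fingers measure 114 mm over their backs; the gripper's body (76 mm by 85 mm) begins 54 mm behind the grasp point. The pads swing forward as they close: fully open they stand 13 mm farther back than shut.
Start: joints at [1.145, 0.308, 1.634, -0, 1.2, -0.07], TCP at [217.739, 585.852, 231.272] pointing down, gripper open.
Joint ranges: [-3.06, 3.06], [-0.79, 1.96], [0.05, 2.63], [-1.19, 4.34], [0.05, 2.64], [-2.94, 2.94]. Speed limits (rad/s): [2.79, 2.79, 3.14, 3.14, 3.14, 3.14].

### API

Orientations are given as a unit quaternion [x, y, z, w].
In Python, from bench import arm gives the robot as it stands. The module is installed in compiled form; this text tells all that it offers.
- The arm moves only by the tool servo_tool, never from a script. Its argument "targets" is a list of rows, each a list of 4 numbers: the shift along the tool's x, y, z as a fraction of full scale, then the turn about the tool's z as a fraction of full scale. In form: [[tx, ty, tz, spin], ...]. A call has exactly 10 rows; each row shifts and turns the commanded pose from where the row before left it, along the tool's axes as they then stand; what a row does not reach is not made up. Full scale, the value 1, is 0.12 m for a shift and 120 degrees for a turn. A row lasts 1/8 s, in which the tool goes at most 62.5 mm and 10.7 degrees, less where a joint would pass 70% of its speed; a pose out of reach is approached as far as the arm can. A call with a number of a shift or a turn outside -1 to 1 is refused whole. A call with a gripper value outside its range is refused whole. "jaw" is the finger opening in mm, from 0 to 85.4, set as the call begins (left out, the last holds). The fingers move at their own pace and stop on an object; "newtons" is the grip in N (left out, the last holds). Time passes only in rows, so rows that do not move let the fingers close, or fill a call up. It gives the time, the measured TCP pose, the force, the opening and the grip force at its end, in the units of the state.
- arm.sense(): the state, without advancing time (a new reading comes with each control period).
- arm.camera(name): name is "side" or "top" or "wrist"; returns a dict with "frame" (480x640x3 uint8, blue, green, red), "range_z" (480x640 float32, mm along the optical axis (not along the pixel's ray), 0 where there is no reading), "fx", "fy", "cx", "cy" (pixels), "eye" and "attitude" of the camera in the world. Camera axes: x right, y down, z forward; pixel columns grow to the right and rows downward; lengths in mm; the calibration is good to about 2 mm. The wrist camera is an equidistant fisheye: a pixel r from the principal point sees the ray r / f radians off the axis. A picture is of the moment at which its call begins.
- arm.finish_job(): hands the job in; it is judged then, once.
Trained networks look in the newest picture that a camera, given by its name, has taken for a name from the list of things; names that differ only in an ending like _2 or _b are one class to them, and where a whole thing is asked for, a point or a joint stands for the part that bears it (a point fixed in the world has none). Each returns a list of dicts, best first, with "conf" (0 to 1); they miss things now and then, are a little off and sometimes report something else, mostly with a low value. They report only what shows in the picture. A call takes as long as a camera call. They do not tell look-alikes from the thing itself.
- arm.cut_out(camera, thing): "pixels" (480x640 bool, what is visible of it) and "uv" ([column, row] in pixels, amid what is visible of it).
- arm.place_of(camera, thing): "uv" ([column, row] in pixels: a listed point, or the origin of a listed thing).
The state is a dict: "clock": time; "joint_positions": joint angles; "joint_velocities": joint speeds; "joint_torque": joint torques, N m; "eef_pos": TCP position; "eef_rot": TCP orientation; "wrist_force": force on the tool from outside, world axes, zero at the start; "torque": the same for the moment, N m; "opening": opening from 0.0 (shut) to 1.0 (fully open); "finger_force": force on a finger pad.
Only numpy, scipy, OpenCV 4.12 (cv2) and the standard library are available. Lean on these libraries where they do the work, as an engineer would, in place of code of your own. Each camera call takes 0.05 s, during which the arm holds its last target. There are 200 camera calls.

## Working session

There is one attempt and no reset: what is moved stays moved. The work goes in short steps, Python scripts to look and compute and a tool call to move; the robot and the scene stay as the last step left them, time stands still between calls to the robot, and variables do not carry over. Pictures are saved under pics/ and viewed, at most 10 in all, crops included, and the job is handed in when it is done.

Besides the shell and the picture viewer there is one more tool, called after "Emit:" in YAML: its name, and indented under it one key for each argument. servo_tool: Moves the arm, as the interface text tells. Its arguments: {"type":"object","properties":{"targets":{"type":"array"},"jaw":{"type":"number"},"newtons":{"type":"number"}},"required":["targets"]}

```bash
mkdir -p pics; cat > h.py <<'E'
import numpy as np, cv2
from bench import arm
from scipy.spatial.transform import Rotation as R
def cloud(c):
    v,u=np.mgrid[0:480,0:640]; z=c["range_z"]
    p=np.stack([(u-c["cx"])/c["fx"]*z,(v-c["cy"])/c["fy"]*z,z],-1)
    a=np.array(c["attitude"])
    M=a if a.shape==(3,3) else R.from_quat(a).as_matrix()
    w=p@M.T+np.array(c["eye"]); w[z<=0]=np.nan
    return w
E
python3 - <<'E'
from h import *
s=arm.sense(); print({k:np.round(v,3) for k,v in s.items()})
for n in("top","side"):
    c=arm.camera(n); cv2.imwrite(f"pics/{n}1.png",c["frame"]); w=cloud(c); np.savez(f"{n}1.npz",w=w,f=c["frame"])
    print(n,np.round(c["eye"],1),np.round(c["attitude"],3),c["fx"])
    for t in("lapping_block","whetstone","rest_mat","white_block"):
        for d in arm.cut_out(n,t):
            m=d["pixels"]; P=w[m]; P=P[~np.isnan(P[:,0])]
            if len(P)<20: print(t,d["conf"],d["uv"],len(P));continue
            top=P[P[:,2]>np.percentile(P[:,2],90)-4]
            r=cv2.minAreaRect(top[:,:2].astype(np.float32))
            print(t,round(d["conf"],2),np.round(d["uv"]),len(P),"z",np.round(np.percentile(P[:,2],[5,50,95])),"rect",np.round(r[0]),np.round(r[1]),round(r[2],1),"bgr",np.median(c["frame"][m],0))
E
```

```text
{'clock': np.float64(0.0), 'joint_positions': array([ 1.145,  0.309,  1.635, -0.   ,  1.2  , -0.07 ]), 'joint_velocities': array([-0.002,  0.   , -0.001,  0.   , -0.001, -0.001]), 'joint_torque': array([-0.0000e+00, -4.1524e+01, -2.7667e+01, -0.0000e+00,  1.0000e-02,
       -0.0000e+00]), 'eef_pos': array([217.409, 585.089, 230.034]), 'eef_rot': array([ 0.177,  0.984, -0.001, -0.   ]), 'wrist_force': array([ 0.761, -0.822, -0.349]), 'torque': array([0.065, 0.014, 0.016]), 'finger_force': np.float64(0.0), 'opening': np.float64(0.999)}
top [ 187.5  -38.8 1210.4] [-0.686  0.721 -0.072  0.071] 524.2698370156602
lapping_block 0.86 [400. 259.] 755 z [12. 19. 49.] rect [ 388. -237.] [24. 66.] 79.7 bgr [64. 71. 78.]
lapping_block 0.33 [289. 206.] 2710 z [54. 59. 63.] rect [524.   6.] [ 70. 199.] 84.5 bgr [ 50.  71. 123.]
whetstone 0.57 [291. 206.] 2662 z [55. 59. 63.] rect [524.   6.] [ 70. 199.] 84.5 bgr [ 50.  71. 123.]
rest_mat 0.92 [398. 170.] 1880 z [1. 5. 9.] rect [ 597. -253.] [ 89. 129.] 65.2 bgr [ 71. 101. 131.]
rest_mat 0.83 [471. 244.] 3577 z [ 2.  7. 11.] rect [ 426. -417.] [119. 168.] 54.2 bgr [ 70. 100. 130.]
rest_mat 0.76 [415. 330.] 2360 z [1. 5. 9.] rect [ 226. -263.] [ 90. 131.] 65.4 bgr [117.  98. 170.]
white_block 0.66 [173. 186.] 787 z [ 1. 20. 50.] rect [588. 291.] [24. 65.] 66.5 bgr [115.  82.  84.]
side [ 159.4 -768.5  660.2] [ 0.888 -0.159  0.079 -0.425] 476.83416589753597
lapping_block 0.89 [338. 310.] 1388 z [ 5. 22. 48.] rect [ 390. -240.] [25. 64.] 81.4 bgr [55. 78. 97.]
whetstone 0.61 [356. 210.] 2734 z [33. 59. 61.] rect [527.   3.] [ 75. 200.] 84.6 bgr [ 42.  64. 116.]
rest_mat 0.87 [444. 292.] 2455 z [3. 6. 8.] rect [ 600. -256.] [ 94. 130.] 65.7 bgr [ 65.  96. 126.]
rest_mat 0.71 [254. 352.] 3534 z [3. 5. 7.] rect [ 229. -265.] [ 93. 130.] 65.8 bgr [107.  88. 163.]
white_block 0.56 [334. 150.] 605 z [ 2. 20. 48.] rect [590. 287.] [25. 61.] 69.0 bgr [83. 56. 31.]
```

View pics/top1.png

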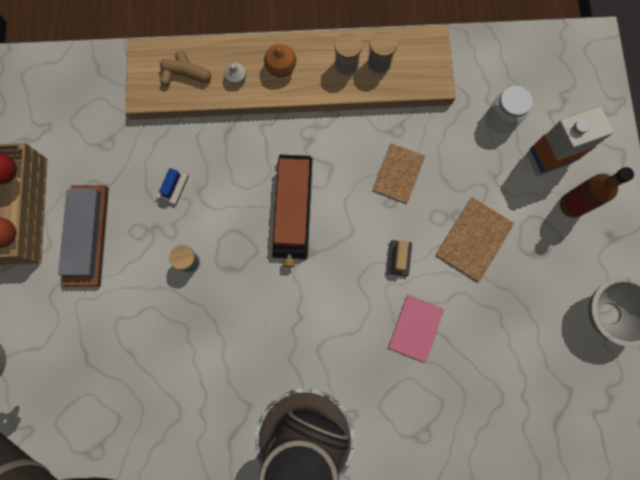

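View pics/side1.png

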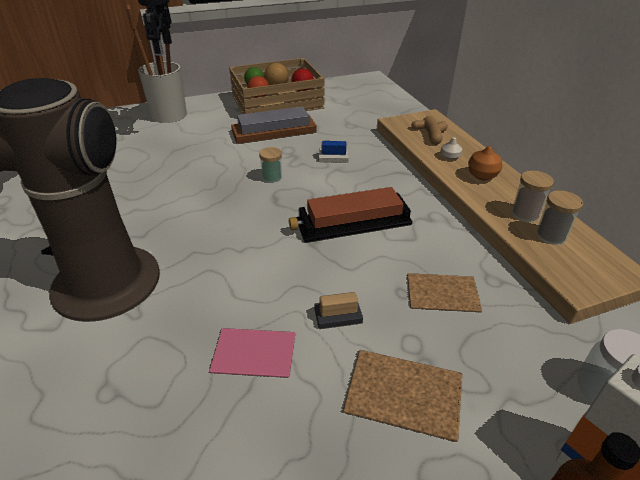

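Top picture: the orange-red stone is at (292,205) with its knob at (289,260), the robot end. The dark block is at (400,258), the small cork mat at (398,172), and the white block with the blue handle at (173,187). The side picture agrees: knob at (295,223), dark block at (338,310), small mat at (444,292).

```bash
cat >> h.py <<'E'
def go(x,y,z,head):
    "head: wanted world heading (deg) of tool y; prints total shift/turn in fractions (turn done first)"
    s=arm.sense(); M=R.from_quat(s["eef_rot"]).as_matrix()
    h=np.degrees(np.arctan2(M[1,1],M[0,1])); d=(head-h+90)%180-90
    M2=M@R.from_euler("z",-d,degrees=True).as_matrix()
    e=np.array([x,y,z])-s["eef_pos"]
    print("t",round(float(s["clock"]),2),"pos",np.round(s["eef_pos"],1),"head",round(h,2),"tilt",round(float(np.degrees(np.arccos(-M[2,2]))),2),
     "spin",round(-d/120,4),"shift before",np.round(M.T@e/120,4),"after",np.round(M2.T@e/120,4),"F",np.round(s["wrist_force"],2),"open",round(float(s["opening"]),3),"grip",round(float(s["finger_force"]),1))
E
python3 -c "
from h import *
go(389,-238.5,110,80.5)"
```

```text
t 0.5 pos [217.7 585.8 231.2] head 69.61 tilt 0.01 spin -0.0907 shift before [-3.7308 -5.9418  1.0108] after [-2.5416 -6.5395  1.0108] F [-0.68  0.23 -0.48] open 1.004 grip 0.0
```

Emit:
servo_tool:
  targets:
    - [0,0,0,-0.045]
    - [0,0,0,-0.0457]
    - [-0.159,-0.409,0,0]
    - [-0.159,-0.409,0,0]
    - [-0.159,-0.409,0,0]
    - [-0.159,-0.409,0,0]
    - [-0.159,-0.409,0,0]
    - [-0.159,-0.409,0,0]
    - [-0.159,-0.409,0,0]
    - [-0.159,-0.409,0,0]
  jaw: 85
  newtons: 100

```text
clock: 1.75
eef_pos: [303.8, 172.0, 231.7]
eef_rot: [0.082, 0.997, 0.0, 0.001]
wrist_force: [0.7, 0.1, 1.1]
opening: 0.994
finger_force: 0.0
```

Emit:
servo_tool:
  targets:
    - [-0.159,-0.409,0.05,0]
    - [-0.159,-0.409,0.136,0]
    - [-0.159,-0.409,0.136,0]
    - [-0.159,-0.409,0.136,0]
    - [-0.159,-0.409,0.136,0]
    - [-0.159,-0.409,0.136,0]
    - [-0.159,-0.409,0.136,0]
    - [-0.159,-0.409,0.136,0]
    - [0,0,0,0]
    - [0,0,0,0]

```text
clock: 3.0
eef_pos: [388.7, -238.5, 110.9]
eef_rot: [0.083, 0.997, 0.001, -0.001]
wrist_force: [-0.0, 0.7, -0.4]
opening: 0.998
finger_force: 0.0
```

```bash
python3 - <<'E'
from h import *
go(389,-238.5,110,80.5)
c=arm.camera("wrist"); cv2.imwrite("pics/w1.png",c["frame"]); print(c["fx"],c["cx"],c["cy"],c["eye"],c["attitude"])
E
```

```text
t 3.0 pos [ 388.7 -238.5  110.9] head 80.45 tilt 0.09 spin -0.0004 shift before [-0.0026  0.0006  0.0072] after [-0.0026  0.0006  0.0072] F [-0.04  0.72 -0.43] open 0.998 grip 0.0
371.64829954431775 329.19840941887463 237.88697892302918 [ 312.45356708 -225.60865161  253.27067574] [0.75493848 0.63853201 0.09704558 0.11369661]
```

View pics/w1.png

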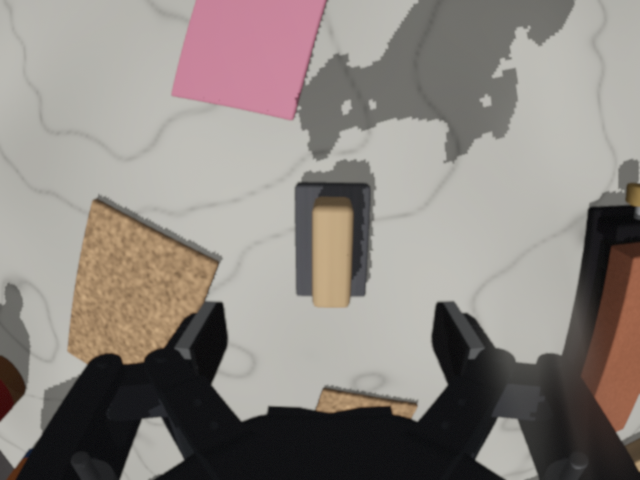

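The wrist picture shows the bar at (332,252), centred and square between the fingers at columns 225 and 435. I'll check the position with the wrist depth.

```bash
cat >> h.py <<'E'
def wcloud(c):
    v,u=np.mgrid[0:480,0:640]; a=(u-c["cx"])/c["fx"]; b=(v-c["cy"])/c["fy"]; r=np.hypot(a,b)+1e-9
    t=np.tan(r)/r; z=c["range_z"]; p=np.stack([a*t*z,b*t*z,z],-1)
    w=p@R.from_quat(c["attitude"]).as_matrix().T+np.array(c["eye"]); w[z<=0]=np.nan
    return w
def rect(w,m,lo,hi):
    P=w[m]; P=P[(P[:,2]>lo)&(P[:,2]<hi)]; r=cv2.minAreaRect(P[:,:2].astype(np.float32)); print(len(P),np.round(P[:,2].mean(),1),np.round(r[0],1),np.round(r[1],1),round(r[2],1))
E
python3 - <<'E'
from h import *
c=arm.camera("wrist"); w=wcloud(c)
for d in arm.cut_out("wrist","lapping_block"):
    print(d["conf"],d["uv"]); rect(w,d["pixels"],43,55); rect(w,d["pixels"],12,20)
go(389,-238.5,21,80.5)
E
```

```text
0.85 [328.3, 238.9]
4090 47.2 [ 389.  -236.6] [24.3 65.5] 79.6
4163 15.6 [ 389.  -236.5] [50.4 79.6] 79.2
t 3.15 pos [ 389.1 -237.9  111.5] head 80.58 tilt 0.02 spin 0.0007 shift before [ 3.000e-04 -5.400e-03  7.538e-01] after [ 3.000e-04 -5.400e-03  7.538e-01] F [0.2  1.13 0.52] open 0.992 grip 0.0
```

Emit:
servo_tool:
  targets:
    - [0,0.01,0.1,0.009]
    - [0,0,0.15,0]
    - [0,0,0.15,0]
    - [0,0,0.15,0]
    - [0,0,0.1,0]
    - [0,0,0.06,0]
    - [0,0,0.044,0]
    - [0,0,0,0]
    - [0,0,0,0]
    - [0,0,0,0]

```text
clock: 4.4
eef_pos: [389.7, -238.2, 21.0]
eef_rot: [0.092, 0.996, -0.0, 0.0]
wrist_force: [-0.1, 0.2, -0.2]
opening: 0.995
finger_force: 0.0
```

Emit:
servo_tool:
  targets:
    - [0,0,0,0]
    - [0,0,0,0]
    - [0,0,0,0]
    - [0,0,0,0]
    - [0,0,0,0]
    - [0,0,0,0]
    - [0,0,0,0]
    - [0,0,0,0]
    - [0,0,0,0]
    - [0,0,0,0]
  jaw: 0
  newtons: 100

```text
clock: 5.65
eef_pos: [389.6, -238.0, 20.9]
eef_rot: [0.092, 0.996, -0.0, 0.0]
wrist_force: [-0.5, 0.2, 5.8]
opening: 0.261
finger_force: 99.0
```

```bash
python3 - <<'E'
from h import *
go(389,-236.5,21,79.4)
u=np.array([np.cos(np.radians(-5.5)),np.sin(np.radians(-5.5))])
for n in("top1","side1"):
    pass
w=np.load("top1.npz")["w"]; f=np.load("top1.npz")["f"].astype(int)
v,uu=np.mgrid[0:480,0:640]
m=(uu>265)&(uu<320)&(v>145)&(v<265)&(f[...,2]-f[...,0]>45)
rect(w,m,50,68)
w=np.load("side1.npz")["w"]; f=np.load("side1.npz")["f"].astype(int)
m=(uu>300)&(uu<415)&(v>180)&(v<240)&(f[...,2]-f[...,0]>45)
rect(w,m,56,65)
E
```

```text
t 5.65 pos [ 389.6 -238.    20.9] head 79.42 tilt 0.02 spin 0.0002 shift before [ 0.0075  0.0114 -0.001 ] after [ 0.0075  0.0114 -0.001 ] F [-0.5   0.19  5.8 ] open 0.261 grip 99.0
2540 59.4 [525.5   6.6] [ 69.6 199.8] 84.5
1746 59.5 [528.4   3.1] [ 74.4 200.5] 84.4
```

Emit:
servo_tool:
  targets:
    - [0,0,-0.05,0]
    - [0,0,-0.1,0]
    - [0,0,-0.15,0]
    - [0,0,-0.2,0]
    - [0,0,-0.2,0]
    - [0,0,-0.1,0]
    - [0,0,-0.05,0]
    - [0,0,0,-0.0425]
    - [0,0,0,0]
    - [0,0,0,0]

```text
clock: 6.9
eef_pos: [388.9, -237.5, 121.9]
eef_rot: [0.048, 0.999, 0.0, -0.001]
wrist_force: [0.1, -1.1, -3.9]
opening: 0.264
finger_force: 98.1
```

```bash
python3 - <<'E'
from h import *
go(464.3,11,121,84.5)
E
```

```text
t 6.9 pos [ 388.9 -237.5  121.9] head 84.45 tilt 0.09 spin -0.0004 shift before [-0.4254  2.1219  0.0085] after [-0.4274  2.1215  0.0085] F [ 0.12 -1.07 -3.86] open 0.264 grip 98.1
```

Emit:
servo_tool:
  targets:
    - [-0.03,0.15,0,0]
    - [-0.055,0.27,0,0]
    - [-0.065,0.32,0,0]
    - [-0.065,0.32,0,0]
    - [-0.065,0.32,0,0]
    - [-0.065,0.32,0,0]
    - [-0.055,0.27,0,0]
    - [-0.027,0.152,0,0]
    - [0,0,0,0]
    - [0,0,0,0]

```text
clock: 8.15
eef_pos: [464.3, 10.4, 122.2]
eef_rot: [0.048, 0.999, -0.0, -0.001]
wrist_force: [-0.0, 1.1, -3.2]
opening: 0.263
finger_force: 98.6
```

```bash
python3 - <<'E'
from h import *
c=arm.camera("wrist"); cv2.imwrite("pics/w2.png",c["frame"]); w=wcloud(c)
s=arm.sense(); print(np.round(s["eef_pos"],1),np.round(s["wrist_force"],2))
v,u=np.mgrid[0:480,0:640]; f=c["frame"].astype(int)
m=(f[...,2]-f[...,0]>45)
rect(w,m,52,66)
P=w[m&(w[...,2]>52)&(w[...,2]<66)]; a=np.radians(-5.5); d=P[:,:2]-[526,5]
X=d@[np.cos(a),np.sin(a)]; Y=d@[-np.sin(a),np.cos(a)]
print(np.percentile(X,[0,1,99,100]),np.percentile(Y,[0,1,99,100]))
for k in arm.cut_out("wrist","lapping_block"):
    print(k["conf"],k["uv"]); rect(w,k["pixels"],80,170)
E
```

```text
[464.3  10.2 122.3] [ 0.21  0.02 -2.86]
2802 59.5 [496.  102.6] [162.9 270.5] 4.3
[-141.61953683 -100.56026928   56.94351911   59.84165691] [-32.96793635 -31.53172024  35.85580698 216.5686417 ]
0.95 [324.8, 280.4]
16298 135.6 [460.4  11.1] [50.3 73.6] 84.5
```

View pics/w2.png

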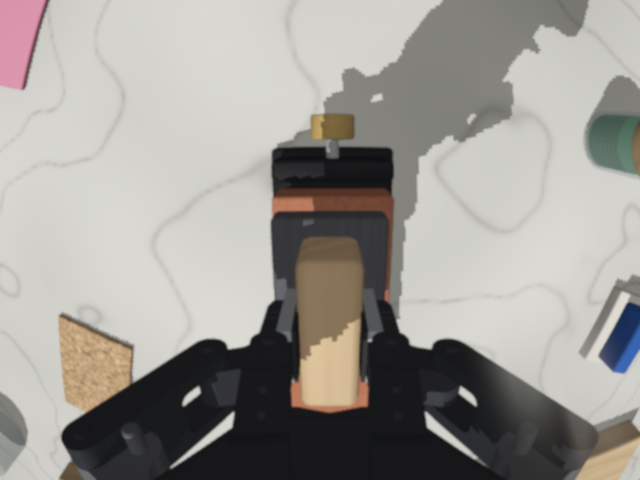

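The wrist picture shows the block level over the knob end, with the knob at (332,126) and the block edges parallel to the stone. It sits about 2 mm off to the -y side. I'll lower it and correct that.

Emit:
servo_tool:
  targets:
    - [0,0.016,0.04,0]
    - [0,0,0.08,0]
    - [0,0,0.08,0]
    - [0,0,0.06,0]
    - [0,0,0.03,0]
    - [0,0,0.01,0]
    - [0,0,0,0]
    - [0,0,0,0]
    - [0,0,0,0]
    - [0,0,0,0]

```text
clock: 9.5
eef_pos: [465.1, 12.6, 86.7]
eef_rot: [0.048, 0.999, 0.0, 0.0]
wrist_force: [0.4, -0.3, -2.6]
opening: 0.262
finger_force: 98.6
```

Emit:
servo_tool:
  targets:
    - [0,0,0.01,0]
    - [0,0,0.01,0]
    - [0,0,0.01,0]
    - [0,0,0.01,0]
    - [0,0,0.01,0]
    - [0,0,0.01,0]
    - [0,0,0.01,0]
    - [0,0,0.01,0]
    - [0,0,0,0]
    - [0,0,0,0]

```text
clock: 10.75
eef_pos: [464.9, 12.6, 77.1]
eef_rot: [0.048, 0.999, -0.0, -0.0]
wrist_force: [-2.3, 0.8, 2.1]
opening: 0.262
finger_force: 99.4
```

Emit:
servo_tool:
  targets:
    - [0,0,0.01,0]
    - [0,0,0.01,0]
    - [0,0,0.01,0]
    - [0,0,0,0]
    - [0,0,0,0]
    - [0,0,0,0]
    - [0,0,0,0]
    - [0,0,0,0]
    - [0,0,0,0]
    - [0,0,0,0]

```text
clock: 12.0
eef_pos: [464.9, 12.6, 73.7]
eef_rot: [0.048, 0.999, -0.0, -0.0]
wrist_force: [-4.6, 1.1, 6.0]
opening: 0.258
finger_force: 100.0
```

```bash
python3 - <<'E'
from h import *
a=np.radians(-5.5); 
go(526+62*np.cos(a),6.3+62*np.sin(a),73.5,84.5)
E
```

```text
t 12.0 pos [464.9  12.6  73.7] head 84.52 tilt 0.02 spin 0.0001 shift before [-1.0288e+00 -4.0000e-03  1.0000e-03] after [-1.0288e+00 -3.7000e-03  1.0000e-03] F [-4.57  1.1   5.97] open 0.258 grip 100.0
```

Emit:
servo_tool:
  targets:
    - [-0.02,0,0,0]
    - [-0.035,0,0,0]
    - [-0.035,0,0,0]
    - [-0.035,0,0,0]
    - [-0.035,0,0,0]
    - [-0.035,0,0,0]
    - [-0.035,0,0,0]
    - [-0.035,0,0,0]
    - [-0.035,0,0,0]
    - [-0.035,0,0,0]

```text
clock: 13.25
eef_pos: [504.0, 8.9, 73.4]
eef_rot: [0.048, 0.999, 0.0, -0.001]
wrist_force: [-5.2, 0.6, 6.2]
opening: 0.263
finger_force: 100.1
```

Emit:
servo_tool:
  targets:
    - [-0.035,0,0,0]
    - [-0.035,0,0,0]
    - [-0.035,0,0,0]
    - [-0.035,0,0,0]
    - [-0.035,0,0,0]
    - [-0.035,0,0,0]
    - [-0.035,0,0,0]
    - [-0.035,0,0,0]
    - [-0.035,0,0,0]
    - [-0.035,0,0,0]

```text
clock: 14.5
eef_pos: [545.9, 4.9, 73.5]
eef_rot: [0.048, 0.999, 0.0, -0.001]
wrist_force: [-5.3, 0.2, 7.2]
opening: 0.26
finger_force: 100.1
```

Emit:
servo_tool:
  targets:
    - [-0.035,0,0,0]
    - [-0.035,0,0,0]
    - [-0.035,0,0,0]
    - [-0.035,0,0,0]
    - [-0.035,0,0,0]
    - [-0.035,0,0,0]
    - [-0.035,0,0,0]
    - [-0.035,0,0,0]
    - [-0.035,0,0,0]
    - [-0.025,0,0,0]

```text
clock: 15.75
eef_pos: [586.7, 1.0, 73.6]
eef_rot: [0.048, 0.999, 0.0, -0.001]
wrist_force: [-5.4, -0.2, 6.7]
opening: 0.265
finger_force: 100.1
```

Emit:
servo_tool:
  targets:
    - [0,0,0,0]
    - [0,0,0,0]
    - [0,0,0,0]
    - [0,0,-0.03,0]
    - [0,0,-0.04,0]
    - [0,0,-0.08,0]
    - [0,0,-0.15,0]
    - [0,0,-0.1,0]
    - [0,0,0,0]
    - [0,0,0,0]

```text
clock: 17.0
eef_pos: [587.2, 0.9, 121.4]
eef_rot: [0.048, 0.999, -0.0, -0.0]
wrist_force: [-0.0, 0.2, -2.1]
opening: 0.265
finger_force: 98.7
```

```bash
python3 - <<'E'
from h import *
c=arm.camera("wrist"); cv2.imwrite("pics/w3.png",c["frame"]); w=wcloud(c)
for k in arm.cut_out("wrist","rest_mat"):
    print(k["conf"],k["uv"],np.median(c["frame"][k["pixels"]],0)); rect(w,k["pixels"],-5,15)
for k in arm.cut_out("wrist","lapping_block"):
    print(k["conf"],k["uv"]); rect(w,k["pixels"],80,170)
go(598.5,-254,115,65.5)
E
```

```text
0.73 [60.4, 265.0] [124. 160. 190.]
8937 5.4 [ 600.1 -256.3] [ 98.6 137.7] 66.0
t 17.15 pos [586.7   0.9 120.6] head 84.52 tilt 0.09 spin 0.1585 shift before [-0.3009 -2.1053  0.0466] after [-0.9707 -1.8922  0.0466] F [-0.31 -0.86 -2.95] open 0.267 grip 98.7
```

Emit:
servo_tool:
  targets:
    - [0,0,0,0.08]
    - [0,0,0,0.0785]
    - [-0.06,-0.117,0,0]
    - [-0.12,-0.234,0,0]
    - [-0.16,-0.312,0,0]
    - [-0.17,-0.332,0,0]
    - [-0.17,-0.332,0,0]
    - [-0.15,-0.292,0,0]
    - [-0.1,-0.195,0,0]
    - [-0.04,-0.078,0,0]

```text
clock: 18.4
eef_pos: [598.8, -255.8, 121.1]
eef_rot: [0.213, 0.977, 0.0, -0.0]
wrist_force: [-1.4, 1.2, -2.5]
opening: 0.262
finger_force: 98.7
```

```bash
python3 - <<'E'
from h import *
c=arm.camera("wrist"); cv2.imwrite("pics/w4.png",c["frame"])
go(598.5,-254,27.5,65.5)
E
```

```text
t 18.45 pos [ 598.9 -256.2  121.1] head 65.46 tilt 0.04 spin -0.0004 shift before [0.0109 0.0157 0.7802] after [0.0109 0.0157 0.7802] F [-0.11 -0.63 -3.47] open 0.264 grip 98.7
```

View pics/w4.png

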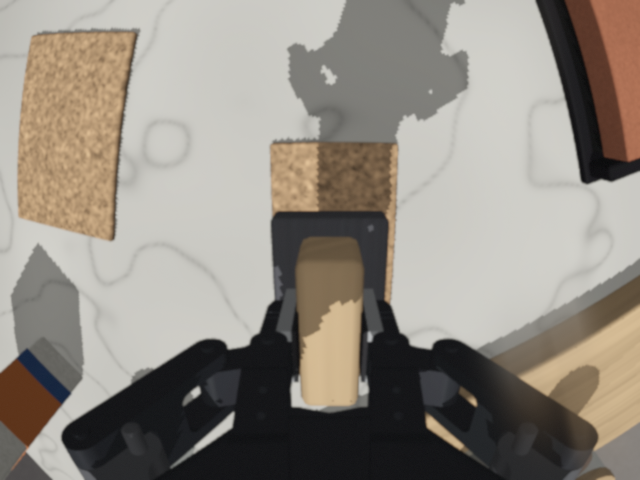

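The wrist picture shows the block over the small mat, aligned with it. The mat's near edge is at row 143 and its sides are at columns 272 and 397. Now I'll lower it slowly.

Emit:
servo_tool:
  targets:
    - [0.005,0.01,0.05,0]
    - [0.005,0.005,0.13,0]
    - [0,0,0.15,0]
    - [0,0,0.15,0]
    - [0,0,0.13,0]
    - [0,0,0.08,0]
    - [0,0,0.04,0]
    - [0,0,0.02,0]
    - [0,0,0.01,0]
    - [0,0,0,0]

```text
clock: 19.7
eef_pos: [599.1, -252.1, 30.7]
eef_rot: [0.212, 0.977, -0.0, 0.0]
wrist_force: [-0.3, 0.1, -4.0]
opening: 0.265
finger_force: 98.7
```

Emit:
servo_tool:
  targets:
    - [0,0,0.008,0]
    - [0,0,0.008,0]
    - [0,0,0.008,0]
    - [0,0,0,0]
    - [0,0,0,0]
    - [0,0,0,0]
    - [0,0,0,0]
    - [0,0,0,0]
    - [0,0,0,0]
    - [0,0,0,0]

```text
clock: 20.95
eef_pos: [598.8, -251.9, 27.3]
eef_rot: [0.212, 0.977, -0.0, 0.0]
wrist_force: [-0.2, 1.0, -3.1]
opening: 0.261
finger_force: 98.7
```

Not touching yet. I'll creep down in small steps.

Emit:
servo_tool:
  targets:
    - [0,0,0.004,0]
    - [0,0,0.004,0]
    - [0,0,0,0]
    - [0,0,0,0]
    - [0,0,0,0]
    - [0,0,0,0]
    - [0,0,0,0]
    - [0,0,0,0]
    - [0,0,0,0]
    - [0,0,0,0]

```text
clock: 22.2
eef_pos: [598.8, -251.9, 26.9]
eef_rot: [0.212, 0.977, -0.0, -0.0]
wrist_force: [-1.8, 1.6, 5.4]
opening: 0.261
finger_force: 99.9
```

Contact, so I'll release and then retreat.

Emit:
servo_tool:
  targets:
    - [0,0,0,0]
    - [0,0,0,0]
    - [0,0,0,0]
    - [0,0,0,0]
    - [0,0,0,0]
    - [0,0,0,0]
    - [0,0,0,0]
    - [0,0,0,0]
    - [0,0,0,0]
    - [0,0,0,0]
  jaw: 85

```text
clock: 23.45
eef_pos: [598.8, -251.9, 26.3]
eef_rot: [0.212, 0.977, -0.0, 0.0]
wrist_force: [-0.2, 0.5, 0.1]
opening: 0.995
finger_force: 0.0
```

Emit:
servo_tool:
  targets:
    - [0,0,-0.05,0]
    - [0,0,-0.1,0]
    - [0,0,-0.15,0]
    - [0,0,-0.2,0]
    - [0,0,-0.25,0]
    - [0,0,-0.25,0]
    - [0,0,-0.15,0]
    - [0,0,-0.05,0]
    - [0,0,0,0]
    - [0,0,0,0]

```text
clock: 24.7
eef_pos: [597.8, -251.4, 168.7]
eef_rot: [0.212, 0.977, 0.0, -0.001]
wrist_force: [-1.2, -0.7, -0.4]
opening: 0.996
finger_force: 0.0
```

```bash
python3 - <<'E'
from h import *
c=arm.camera("wrist"); cv2.imwrite("pics/w5.png",c["frame"]); w=wcloud(c)
for k in arm.cut_out("wrist","lapping_block"):
    print(k["conf"],k["uv"]); rect(w,k["pixels"],48,62); rect(w,k["pixels"],18,26)
for k in arm.cut_out("wrist","rest_mat"):
    print(k["conf"],k["uv"]); rect(w,k["pixels"],0,12)
go(598,-254,150,65.5)
E
```

```text
0.64 [327.0, 221.1]
2719 53.2 [ 597.6 -251.6] [24.5 64.3] 65.4
3032 21.6 [ 598.8 -251.7] [50.  79.4] 65.6
0.74 [325.3, 224.3]
36 5.9 [ 602.2 -254.8] [53.7 85.2] 68.3
0.58 [99.8, 130.2]
16778 7.3 [ 426.2 -421. ] [124.6 172.5] 54.0
0.56 [297.8, 200.5]
8847 5.7 [ 598.6 -252.4] [ 90.1 130.1] 65.4
t 24.85 pos [ 598.1 -251.5  168.9] head 65.5 tilt 0.13 spin -0.0 shift before [-0.0084 -0.019   0.1577] after [-0.0084 -0.019   0.1577] F [ 0.21 -0.23  1.06] open 0.996 grip 0.0
```

View pics/w5.png

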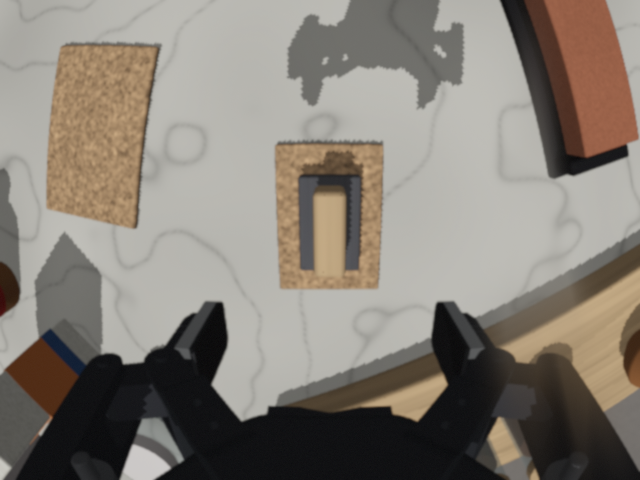

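The block at (330,222) lies flat in the middle of the cork mat, released. I'm handing the job in.

```bash
python3 -c "
from bench import arm
print(arm.finish_job())"
```

```text
the job is handed in; nothing more can be done
None
```

I lapped the stone in one pass from the knob end to the plain end at about 9–10 N, set the dark block flat about 1 mm from the centre of the small cork mat and released it. I didn't touch the white block, and I handed the job in at about 25 s; no verdict was returned.

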